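Fit the two cogs to the pipe-turner's keyed hub

TASK

Put the pipe turner's drive back together: slide the big steel cog onto the splined hub, collar up, turned so that its red-marked wide groove finds the hub's wide red spline, and lower it until it sits fully home on the shoulder. Then slide the small brass cog on above it in the same way, fully home on the big cog's collar. Lower them in the grip instead of letting them fall down the splines, and do not disturb the amber vase or the wooden block standing nearby.

Things in the scene. Friction and masses are not known exactly. Their poses are not given: they have to be found in the camera images.
- hub: Fixed splined hub standing up from the 50 mm high green drive head (160 x 140 mm); it does not turn. Origin on its axis at the seat: the top of its round shoulder (44 mm diameter, 12 mm thick). z up, x towards the master spline, painted red and 11 mm wide; the other five splines, 60 degrees apart, are silver and 5 mm wide. All reach 17 mm from the axis and stand from the seat to 46 mm above it.
- hub_top (a point): Top end of the hub, on its axis, 56 mm above the seat. The top 10 mm, above the splines, is a plain round pilot: 22 mm diameter up to 50 mm above the seat, then tapering to 14 mm. A cog put on the pilot the wrong way round stops on the splines' tops, its underside 46 mm above the seat.
- big_cog_mid (a point): Big steel cog, loose, about 0.3 kg: point on its axis half-way up (15 mm over its underside), z up. Bottom: toothed flange, 89 mm diameter, 8 mm thick. Above it, up to 30 mm, a hexagonal collar 49 mm across flats, to be gripped by two opposite flats (normals at 0, 60, 120.. degrees from its x). x points to its wide groove, marked with a red stripe. Home: underside on the hub's seat.
- small_cog_mid (a point): Small brass cog, loose, about 0.2 kg: same 30 mm height, collar, red mark, axes and point as the big cog, flange 69 mm diameter. Home: underside on top of the big cog's collar, 30 mm above the seat.
- small_cog_bore (a point): Centre of the small cog's bore at its underside; both bores are alike and run right through: 24.4 mm between the lands, six grooves 60 degrees apart that reach 18.2 mm from the axis; the one at x is 13.4 mm wide, the others 7.4 mm. So a cog goes down the splines only with its x along the hub's x, with about 5 degrees of play each way.
- vase: Amber glass vase, loose bystander, 84 mm wide, 142 mm high; origin under its centre. Leave alone.
- wood_block: Wooden shaping block with handle to its -x, loose bystander, 165 mm long, 50 mm high; origin under it, 20 mm from the block's centre. Leave alone.
There are look-alikes about, which are no part of the job. Of the things that look like the part that bears big_cog_mid, the smallest one is meant.

How it is judged:
By the outcome, as a careful person would: the job done as asked, in the order asked, and still so for the second after the job is handed in, with the robot touching nothing.
It also fails if it takes over 56 s, if anything falls off the work surface, if the arm or the gripper's body presses on something with over 40 N, if the wrist force passes 120 N, or if a joint passes its speed limit or range.

ROBOT

A 6-joint arm with a two-finger parallel gripper is mounted at the origin on the work surface. World frame = base frame: x ahead of the robot, y to its left, z up, the work surface at z = 0. Lengths are in m, angles in rad, forces in N, time in s.
With the tool pointing down it reaches from about 0.275 to 0.775 m from the base axis. Payload 14.6 kg.
Tool frame: the origin (TCP) lies at the centre of the arm's flange, where the gripper is bolted on; the fingertips stand 173 mm ahead of it and the grasp point (between the pads) lies 155 mm ahead of it; x points along the fingers, y is the direction in which the jaws open and shut, and the axes are right-handed (so a half turn about x gives the same grasp; the last joint's range is limited). The gripper opens to 85 mm and grips with 20 to 120 N. Pads are 22 mm wide; open, the fingers measure 114 mm over their backs; the gripper's body (76 mm by 85 mm) begins 54 mm behind the grasp point. The pads swing forward as they close: fully open they stand 13 mm farther back than shut.
Start: joints at [-1.267, 0.263, -0.048, 1.259, 0, 1.415], TCP at [0.233, -0.471, 0.405] pointing down, gripper open.
Joint ranges: [-2.65, 2.65], [-0.89, 1.7], [-1.18, 1.37], [-2.13, 2.11], [-1.35, 1.29], [-3.14, 3.14]. Speed limits (rad/s): [1.89, 1.89, 2.57, 2.79, 3.14, 3.14].

INTERFACE

Orientations are given as a rotation vector (axis times angle).
In Python, from workcell import manip gives the robot as it stands.
- The arm moves only by the shell command python3 -m pendant 'ROWS' [OPENING] [FORCE]. ROWS is JSON, a list of rows, each a list of 2 entries, a list of its own where there are three numbers: the shift along the world's x, y, z in units of 25 mm (1.0 is 25 mm), then the turn about the world's z in units of 10 degrees (1.0 is 10 degrees). A call has exactly 5 rows; each row shifts and turns the pose as measured when the row begins; what a row does not reach is not made up. A row lasts 1/8 s, in which the tool goes at most 62.5 mm and 10.7 degrees, less where a joint would pass 70% of its speed; a pose out of reach is approached as far as the arm can. A call is refused whole if a number of a shift passes 1 or a number of a turn 1, either way. A call with a gripper value outside its range is refused whole. OPENING is the gripper command: -1 is fully open, 1 is shut, values between are in proportion, set as the call begins (- or left out, the last holds). The fingers move at their own pace and stop on an object; FORCE is the grip in N (left out, the last holds). Time passes only in rows, so rows that do not move let the fingers close, or fill a call up. It gives the time, the measured TCP pose, the force and the opening at its end, in the units of the state.
- manip.read_state(): the state, without advancing time (a new reading comes with each control period).
- manip.grab_frame(name): name is "side" or "top" or "wrist"; returns a dict with "pixels" (400x640x3 uint8, red, green, blue), "K" (3x3 intrinsics, pixels), "rvec" (rotation vector, rad) and "tvec" (3), from world to camera coordinates, as OpenCV has them. Camera axes: x right, y down, z forward; pixel columns grow to the right and rows downward; lengths in m; the calibration is good to about 2 mm. A picture is of the moment at which its call begins. There is no depth.
- manip.hand_in(): hands the job in, once; it reports no verdict.
The state is a dict: "t": time; "qpos": joint angles; "qvel": joint speeds; "joint_efforts": joint torques, N m; "ee_pos": TCP position; "orientation": TCP orientation; "contact_force": force on the tool from outside, world axes, zero at the start; "torque": the same for the moment, N m; "finger_gap": finger opening in m.
Only numpy, scipy, OpenCV 4.12 (cv2) and the standard library are available. Lean on these libraries where they do the work, as an engineer would, in place of code of your own. Each camera call takes 0.05 s, during which the arm holds its last target.

## Working session

There is one attempt and no reset: what is moved stays moved. The work goes in short steps, Python scripts to look and compute and a shell command to move; the robot and the scene stay as the last step left them, time stands still between calls to the robot, and variables do not carry over. Pictures are saved under pics/ and viewed, and the job is handed in when it is done.

```bash
ls; mkdir -p pics; cat > h.py <<'E'
import numpy as np, cv2
from workcell import manip
def snap(name,fn):
    f=manip.grab_frame(name)
    cv2.imwrite(fn,cv2.cvtColor(f["pixels"],cv2.COLOR_RGB2BGR))
    np.savez(fn.replace('.png','.npz'),K=f["K"],rvec=f["rvec"],tvec=f["tvec"])
    return f
def load(fn):
    return np.load(fn.replace('.png','.npz'))
def ray(c,uv):
    R=cv2.Rodrigues(np.array(c["rvec"],float))[0];t=np.array(c["tvec"],float).ravel()
    d=R.T@np.linalg.inv(c["K"])@np.array([uv[0],uv[1],1.])
    return -R.T@t,d/np.linalg.norm(d)
def atz(c,uv,z):
    o,d=ray(c,uv);return o+d*(z-o[2])/d[2]
def tri(obs):
    A=np.zeros((3,3));b=np.zeros(3)
    for c,uv in obs:
        o,d=ray(c,uv);P=np.eye(3)-np.outer(d,d);A+=P;b+=P@o
    p=np.linalg.solve(A,b)
    return p,[np.linalg.norm((np.eye(3)-np.outer(ray(c,uv)[1],ray(c,uv)[1]))@(p-ray(c,uv)[0])) for c,uv in obs]
def proj(c,p):
    return cv2.projectPoints(np.array(p,float).reshape(-1,3),c["rvec"],c["tvec"],np.array(c["K"],float),None)[0].reshape(-1,2)
def crop(fn,x0,y0,w,h,s,out):
    im=cv2.imread(fn)[y0:y0+h,x0:x0+w]
    cv2.imwrite(out,cv2.resize(im,None,fx=s,fy=s,interpolation=cv2.INTER_CUBIC))
E
python3 - <<'E'
from h import *
for n in("side","top","wrist"):
    f=snap(n,f"pics/{n}0.png");print(n,f["K"][0][0],ray(f,(320,200)))
print(manip.read_state())
E
```

```text
pics
side 362.4546960558865 (array([0.31474292, 0.67022664, 0.71445489]), array([ 0.24857563, -0.73257263, -0.63367776]))
top 445.1780323957186 (array([ 0.43965079, -0.02534965,  1.04861366]), array([ 0.12826734,  0.04459096, -0.99073666]))
wrist 358.0867866315025 (array([ 0.30705568, -0.43436077,  0.3735786 ]), array([-0.30407871, -0.14513324, -0.94152668]))
{'t': 0.15, 'qpos': array([-1.26728934e+00,  2.63463091e-01, -4.87484635e-02,  1.25939283e+00,
        4.21629239e-05,  1.41551879e+00]), 'qvel': array([-7.06301012e-04, -1.38735402e-03,  3.18018381e-03,  1.38128189e-03,
       -4.07832072e-05,  1.03687696e-03]), 'joint_efforts': array([ 1.74696447e-04, -6.37828445e+01,  3.84645438e+01,  1.06649075e-02,
       -1.97475483e-04, -1.21797331e-05]), 'ee_pos': array([ 0.23249708, -0.47066112,  0.40432523]), 'orientation': array([ 1.96673388,  0.46005817, -1.9667698 ]), 'contact_force': array([ 0.63533295, -0.10283248, -0.68977177]), 'torque': array([-0.05291123,  0.01595649, -0.00428292]), 'finger_gap': 0.08538884956091766}
```

View pics/top0.png

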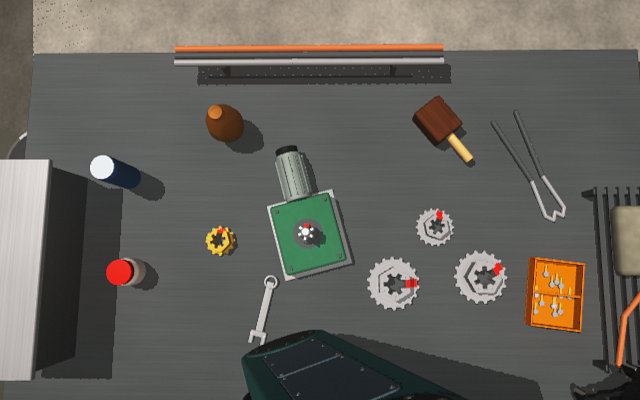

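View pics/side0.png

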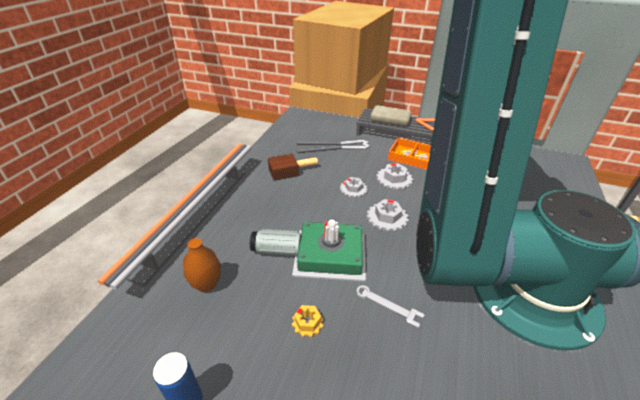

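View pics/wrist0.png

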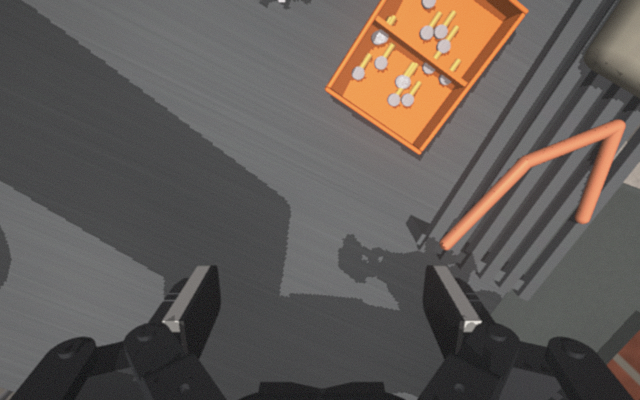

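The top view shows the hub near (306,232), the brass cog near (220,240), and three steel cogs near (435,227), (393,284) and (481,277). The smallest steel cog is the one at (435,227). The vase is at (225,122) and the wooden block at (440,122). Next I'll enlarge these.

```bash
python3 - <<'E'
from h import *
a=cv2.imread("pics/top0.png");s=cv2.imread("pics/side0.png")
r=lambda im,x,y,w,h,k:cv2.resize(im[y:y+h,x:x+w],None,fx=k,fy=k,interpolation=cv2.INTER_CUBIC)
t=np.hstack([r(a,410,202,50,50,5),r(a,195,215,50,50,5),r(a,281,207,50,50,5)])
b=np.hstack([r(s,330,163,50,50,5),r(s,283,295,50,50,5),r(s,305,208,50,50,5)])
cv2.imwrite("pics/c0.png",np.vstack([t,b]))
E
```

```text
(no output)
```

View pics/c0.png

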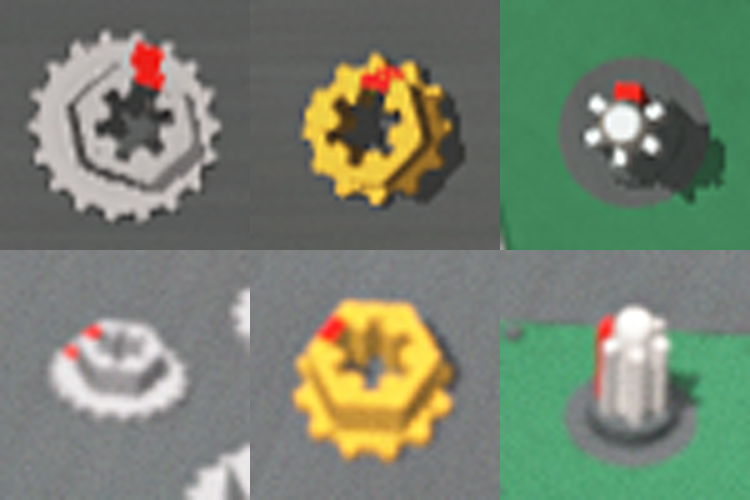

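```bash
python3 - <<'E'
from h import *
T=load("pics/top0.png");S=load("pics/side0.png")
for n,a,b in(("steel",(436.6,227),(354,182.2)),("brass",(218.6,240.6),(307.4,317)),("hub",(305.2,232),(331.8,222)),("steelred",(439.4,215.5),(348.2,179.3))):
    p,r=tri([(T,a),(S,b)]);print(n,p.round(4),np.round(r,4), atz(T,a,.03).round(4))
# red directions in top
for n,c,m,z in(("steel",(436.6,227),(439.5,215.5),.03),("brass",(218.6,240.6),(221.3,230.6),.03),("hub",(305.2,232),(306.5,225.5),.108)):
    d=atz(T,m,z)-atz(T,c,z if n!="hub" else .118);print(n,np.degrees(np.arctan2(d[1],d[0])),d)
s=manip.read_state()
W=load("pics/wrist0.png");R=cv2.Rodrigues(s["orientation"])[0];print(R)
o,d=ray(W,(320,200));print("cam in tool",R.T@(o-s["ee_pos"]),R.T@d)
E
```

```text
steel [ 0.5113 -0.2461  0.0276] [0.001 0.001] [ 0.5102 -0.2457  0.03  ]
brass [0.4784 0.2553 0.0217] [0.0012 0.0012] [0.4769 0.2527 0.03  ]
hub [0.4937 0.0474 0.1157] [0.0011 0.0011] [0.4975 0.0538 0.03  ]
steelred [ 0.5352 -0.2534  0.0283] [0.0015 0.0015] [ 0.5365 -0.2527  0.03  ]
steel -15.342436875248463 [ 0.02631411 -0.00721968  0.        ]
brass -13.26416186161711 [ 0.02297688 -0.00541633  0.        ]
hub -7.20258420237442 [ 0.01434244 -0.00181253 -0.01      ]
[[-2.01268113e-04  4.42858557e-01 -8.96591467e-01]
 [ 7.83728425e-04 -8.96591140e-01 -4.42858571e-01]
 [-9.99999673e-01 -7.91817527e-04 -1.66625633e-04]]
cam in tool [ 0.03076007  0.00049669 -0.0829194 ] [ 0.94147382 -0.00379317  0.33706476]
```

```bash
python3 -m pendant '[[[1,0.8,0],-0.3],[[1,0.8,0],-0.3],[[1,0.8,-0.4],-0.3],[[1,0.8,-0.4],-0.3],[[1,0.8,-0.4],0]]'; python3 -m pendant '[[[1,0.8,-0.6],0],[[1,0.8,-0.6],0],[[1,0.8,-0.6],0],[[1,0.8,-0.6],0],[[1,0.8,-0.4],0]]'
```

```text
t: 0.78
ee_pos: [0.3595, -0.3688, 0.373]
orientation: [2.095, 0.252, -2.096]
contact_force: [-0.2, -0.3, 0.5]
finger_gap: 0.0852
t: 1.4
ee_pos: [0.4882, -0.2648, 0.3]
orientation: [2.095, 0.253, -2.097]
contact_force: [0.2, -0.7, -0.3]
finger_gap: 0.0855
```

```bash
python3 - <<'E'
from h import *
f=snap("wrist","pics/w1.png")
f=manip.read_state();print(f["ee_pos"],f["qpos"]);R=cv2.Rodrigues(f["orientation"])[0];print(np.degrees(np.arctan2(R[1,1],R[0,1])))
E
```

```text
[ 0.49008109 -0.26280553  0.29888178] [-6.39170526e-01  3.69337228e-01 -1.85329272e-01  1.01927140e+00
  1.98683504e-03  2.26251127e+00]
-76.25434944498363
```

View pics/w1.png

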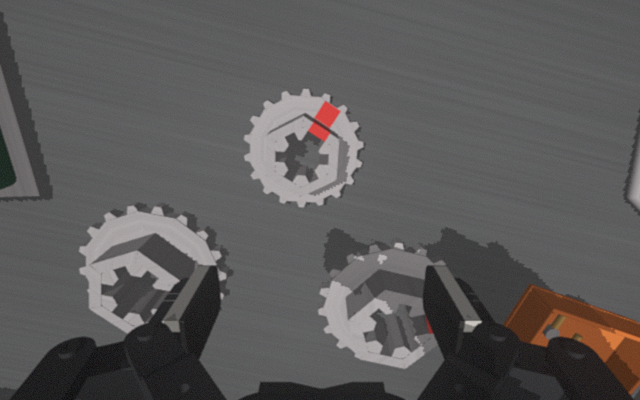

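```bash
python3 - <<'E'
from h import *
crop("pics/w1.png",235,80,140,140,5,"pics/w1c.png")
E
```

```text
(no output)
```

View pics/w1c.png

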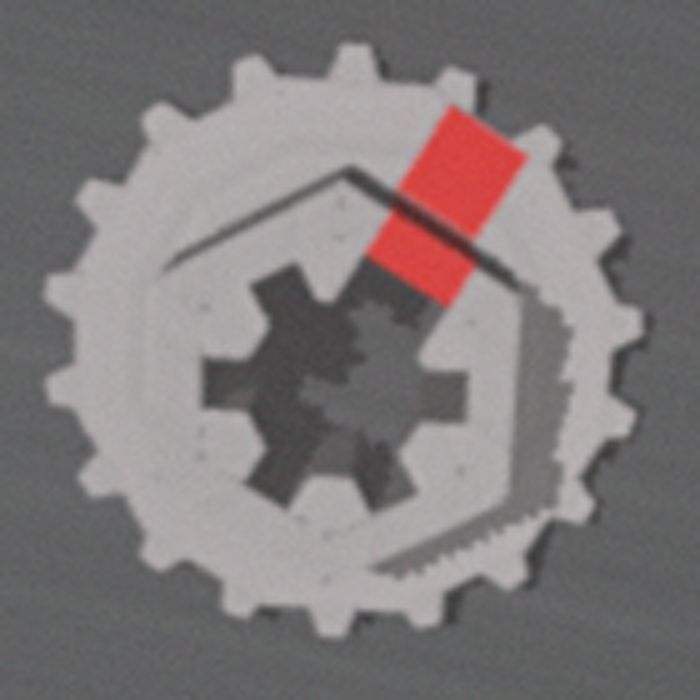

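```bash
cat >> h.py <<'E'
from scipy.optimize import least_squares
def fitcog(c,pts,angs,r,z,x0):
    pts=np.array(pts,float);angs=np.radians(angs)
    def P(p):
        zz=z if len(p)==3 else p[3]
        return np.c_[p[0]+r*np.cos(p[2]+angs),p[1]+r*np.sin(p[2]+angs),np.full(len(angs),zz)]
    s=least_squares(lambda p:(proj(c,P(p))-pts).ravel(),x0)
    return s.x,np.degrees(s.x[2]),np.abs(s.fun).max()
E
python3 - <<'E'
from h import *
W=load("pics/w1.png")
# M, then clockwise in image = decreasing yaw (viewed from above)
q=np.array([(407,280),(467,396),(393,500),(270,497),(203,383),(276,274)])/5+[235,80]-0.4
a=[0,-60,-120,-180,-240,-300]
x=[.51,-.246,-.26]
print(fitcog(W,q,a,.0182,.03,x));print(fitcog(W,q,a,.0182,.03,x+[.03]))
# red stripe edges on flange z=.008, and collar top
p=[atz(W,np.array(u)/5+[235,80]-.4,z) for u,z in(((452,105),.008),((527,157),.008),((368,253),.03),((447,308),.03))]
m1=(p[0]+p[1])/2;m2=(p[2]+p[3])/2;d=m1-m2;print(m1,m2,np.degrees(np.arctan2(d[1],d[0])))
T=load("pics/top0.png");c=fitcog(W,q,a,.0182,.03,x)[0]
print(tri([(W,q.mean(0)),(T,(436.6,227)),(load("pics/side0.png"),(354,182.2))]))
E
```

```text
(array([ 0.51211257, -0.24525744, -0.33898036]), np.float64(-19.42214397731786), np.float64(0.8408028051378551))
(array([ 0.51088252, -0.24524083, -0.33897733,  0.02473041]), np.float64(-19.42197010335336), np.float64(0.5828394859750006))
[ 0.54871067 -0.25820614  0.008     ] [ 0.52895111 -0.25129988  0.03      ] -19.265292034624842
(array([ 0.51146558, -0.24561417,  0.02785127]), [np.float64(0.0005476952461637731), np.float64(0.0012368514104515453), np.float64(0.0007729467209460772)])
```

```bash
python3 -m pendant '[[[0.86,0.7,0],-0.31],[[0,0,-0.8],0],[[0,0,-0.8],0],[[0,0,-0.8],0],[[0,0,-0.4],0]]'; python3 - <<'E'
from h import *
snap("wrist","pics/w2.png")
f=manip.read_state();print(f["ee_pos"]);R=cv2.Rodrigues(f["orientation"])[0];print(np.degrees(np.arctan2(R[1,1],R[0,1])),R[:,0])
E
```

```text
t: 2.08
ee_pos: [0.5131, -0.2435, 0.2262]
orientation: [2.124, 0.203, -2.127]
contact_force: [-0.6, 0.2, 0.3]
finger_gap: 0.0854
[ 0.51297662 -0.24341551  0.22535539]
-79.32241028566527 [-0.00275822  0.00457176 -0.99998575]
```

View pics/w2.png

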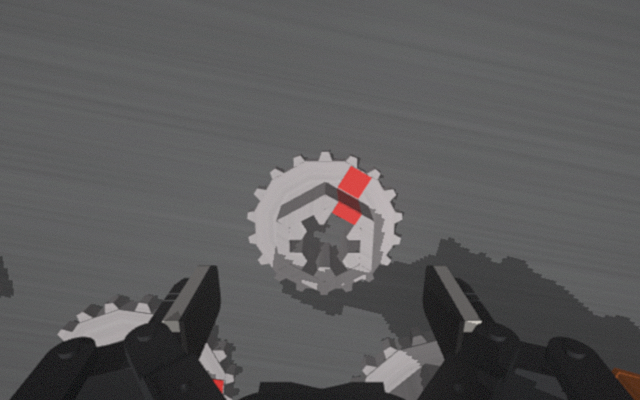

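```bash
python3 - <<'E'
from h import *
crop("pics/w2.png",240,145,170,160,4,"pics/w2c.png")
W=load("pics/w2.png")
im=cv2.imread("pics/w2c.png")
for c,col in(((.5115,-.2453),(0,255,0)),):
    a=np.radians(-19.4+60*np.arange(6))
    for r,z in((.0182,.03),(.0245/np.cos(np.pi/6),.03)):
        aa=a if r<.02 else a+np.pi/6
        for u in proj(W,np.c_[c[0]+r*np.cos(aa),c[1]+r*np.sin(aa),np.full(6,z)]):
            cv2.circle(im,tuple(int(v) for v in (u-[240,145])*4+2),3,col,-1)
cv2.imwrite("pics/w2d.png",im)
E
```

```text
(no output)
```

View pics/w2d.png

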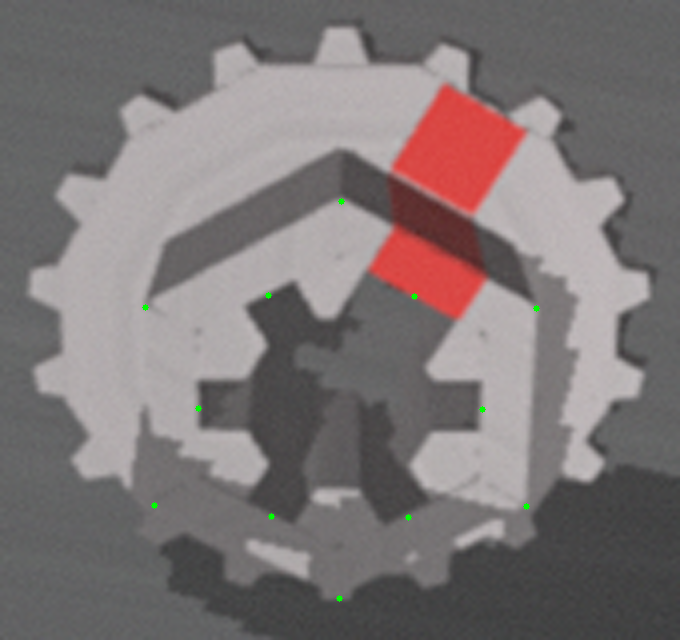

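```bash
python3 -m pendant '[[[-0.06,-0.08,-0.6],0],[[0,0,-0.6],0],[[0,0,-0.4],0],[[0,0,0],0],[[0,0,0],0]]'; python3 - <<'E'
from h import *
snap("wrist","pics/w3.png")
E
```

```text
t: 2.75
ee_pos: [0.512, -0.2458, 0.1852]
orientation: [2.125, 0.202, -2.126]
contact_force: [-0.3, 0.4, 0.3]
finger_gap: 0.0854
```

View pics/w3.png

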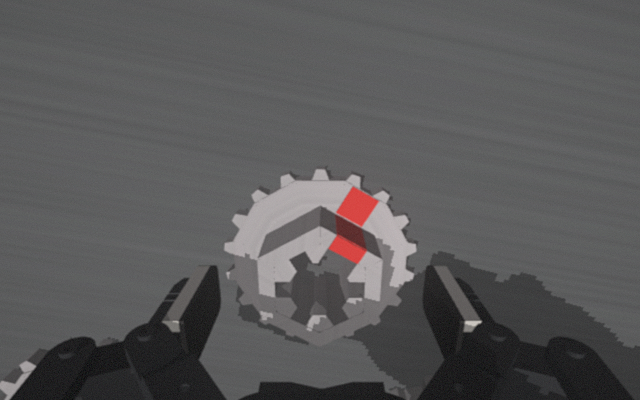

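```bash
python3 -m pendant '[[[-0.02,0.02,-0.1],0],[[0,0,0],0],[[0,0,0],0],[[0,0,0],0],[[0,0,0],0]]' 1 60; python3 - <<'E'
from h import *
snap("wrist","pics/w4.png");f=manip.read_state();print(f["finger_gap"],f["ee_pos"],f["contact_force"])
E
```

```text
t: 3.42
ee_pos: [0.5117, -0.2454, 0.1836]
orientation: [2.125, 0.201, -2.124]
contact_force: [-0.5, 0.5, 0.2]
finger_gap: 0.0476
0.04784052126460734 [ 0.51172029 -0.24539927  0.18362474] [ 0.02365966 -0.01972028  0.60122498]
```

View pics/w4.png

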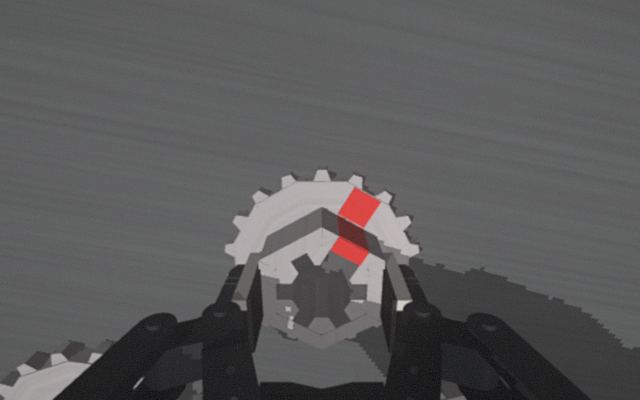

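```bash
python3 -m pendant '[[[0,0,0.6],0],[[0,0,1],0],[[0,0,1],0],[[-0.4,0.5,1],0.3],[[-0.5,1,1],0.3]]'; python3 -m pendant '[[[-0.5,1,1],0.3],[[-0.5,1,1],0.3],[[-0.5,1,0],0],[[-0.5,1,0],0],[[-0.5,1,0],0]]';python3 -m pendant '[[[-0.3,1,0],0],[[-0.3,1,0],0],[[-0.3,1,0],0],[[-0.3,1,0],0],[[0,0.7,0],0]]'; python3 - <<'E'
from h import *
snap("wrist","pics/w5.png");f=manip.read_state();print(f["finger_gap"],f["ee_pos"],f["contact_force"])
R=cv2.Rodrigues(f["orientation"])[0];print(np.degrees(np.arctan2(R[1,1],R[0,1])))
E
```

```text
t: 4.1
ee_pos: [0.4884, -0.2077, 0.3035]
orientation: [2.064, 0.308, -2.068]
contact_force: [-0.4, -0.4, -2.4]
finger_gap: 0.0482
t: 4.72
ee_pos: [0.4227, -0.0787, 0.3615]
orientation: [2.005, 0.407, -1.998]
contact_force: [0.5, 0.0, -2.6]
finger_gap: 0.0477
t: 5.35
ee_pos: [0.389, 0.0432, 0.3659]
orientation: [2.008, 0.405, -1.994]
contact_force: [0.2, 0.5, -3.5]
finger_gap: 0.0477
0.04770357567019269 [0.38904895 0.04427455 0.36601299] [-1.36562676 -0.02940101 -2.55508026]
-67.02423284763981
```

View pics/w5.png

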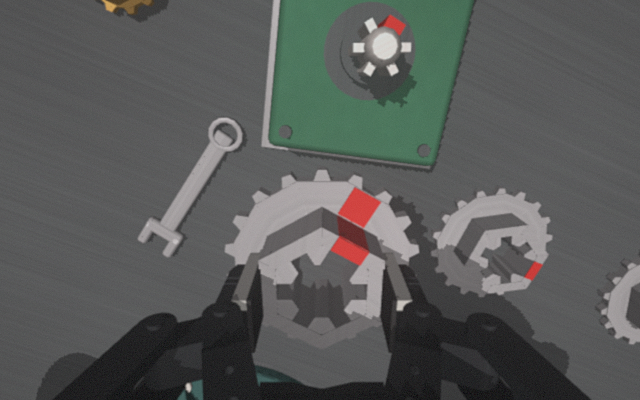

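```bash
python3 - <<'E'
from h import *
crop("pics/w5.png",315,0,120,110,6,"pics/w5c.png")
E
```

```text
(no output)
```

View pics/w5c.png

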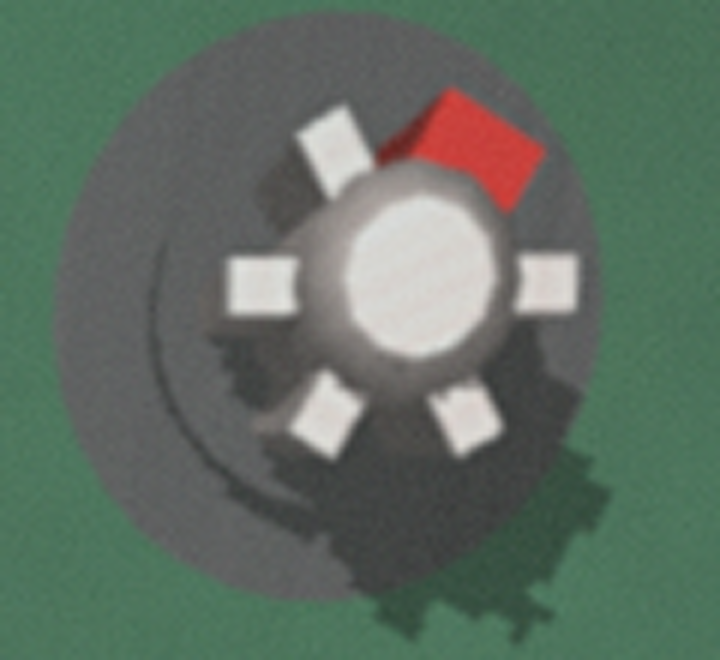

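```bash
python3 - <<'E'
from h import *
W=load("pics/w5.png")
q=np.array([(498,119),(578,284),(483,443),(312,443),(227,287),(321,122)])/6+[315,0]-.4
a=[0,-60,-120,-180,-240,-300]
x=[.494,.048,-.12]
r=fitcog(W,q,a,.017,.108,x);print(r);print(fitcog(W,q,a,.017,.108,x+[.108]))
tip=np.array([421,276])/6+[315,0]-.4
print("tip",atz(W,tip,.118))
print(tri([(W,tip),(load("pics/top0.png"),(305.2,232)),(load("pics/side0.png"),(331.8,222))]))
E
```

```text
(array([ 0.49421071,  0.04779995, -0.11207856]), np.float64(-6.421628372134413), np.float64(0.5095055592607878))
(array([ 0.49410544,  0.04789596, -0.11207851,  0.10881626]), np.float64(-6.421625797450282), np.float64(0.4057911542516308))
tip [0.49435394 0.04780261 0.118     ]
(array([0.49402644, 0.04743766, 0.11572088]), [np.float64(0.0006274681554321934), np.float64(0.0013847250710717456), np.float64(0.0007600520703477524)])
```

```bash
python3 - <<'E'
from h import *
crop("pics/w5.png",240,195,160,150,5,"pics/w5d.png")
E
```

```text
(no output)
```

View pics/w5d.png

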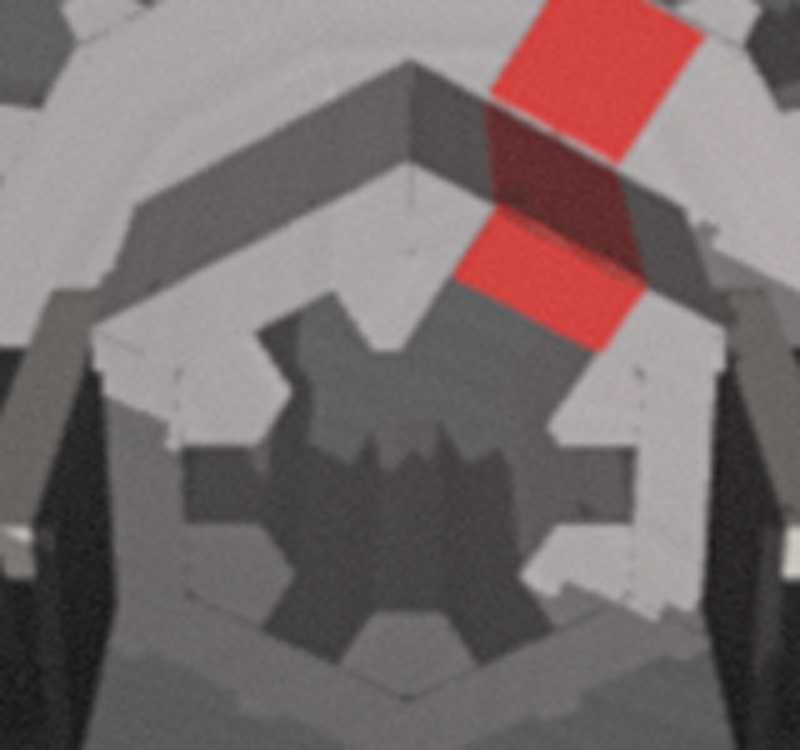

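```bash
python3 - <<'E'
from h import *
W=load("pics/w5.png")
q=np.array([(527.5,314),(635,485),(516,646),(300,644),(184,485),(294,312)])/5+[240,195]-.4
a=[0,-60,-120,-180,-240,-300]
x=[.389,.044,-.12]
print(fitcog(W,q,a,.0182,.2124,x));print(fitcog(W,q,a,.0182,.2,x+[.21]))
f=manip.read_state();print(f["ee_pos"])
E
```

```text
(array([ 0.3903658 ,  0.04270364, -0.12897545]), np.float64(-7.389749052942349), np.float64(1.06663323300603))
(array([ 0.38901488,  0.04212491, -0.12897574,  0.21013751]), np.float64(-7.389765600976353), np.float64(0.4239227048456087))
[0.38904895 0.04427455 0.36601299]
```

```bash
python3 -m pendant '[[[1,0.1,0],0.08],[[1,0.1,0],0],[[1,0,0],0],[[1,0,0],0],[[0,0,0],0]]'; python3 - <<'E'
from h import *
snap("wrist","pics/w6.png");f=manip.read_state();print(f["finger_gap"],f["ee_pos"],f["contact_force"])
R=cv2.Rodrigues(f["orientation"])[0];print(np.degrees(np.arctan2(R[1,1],R[0,1])),R[:,0])
E
```

```text
t: 6.02
ee_pos: [0.4907, 0.0493, 0.3697]
orientation: [2.0, 0.42, -1.981]
contact_force: [-0.6, -0.3, -2.2]
finger_gap: 0.0479
0.047833666419422396 [0.48983454 0.04939563 0.36971979] [-0.60333048 -0.38370941 -1.74022219]
-66.09458637176003 [ 9.04023907e-03  6.13963470e-04 -9.99958948e-01]
```

View pics/w6.png

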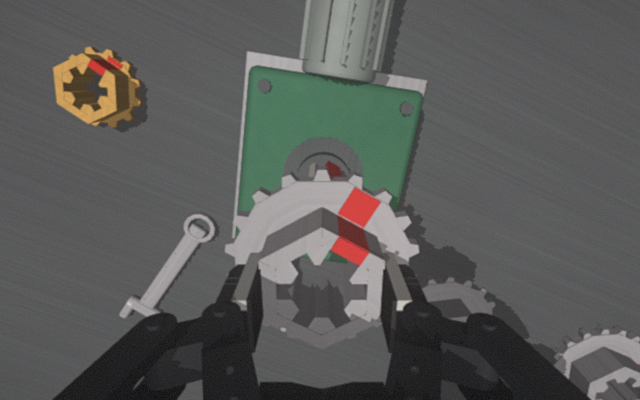

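```bash
cat >> h.py <<'E'
def pred(hub,hy,cog_t,cy_off,top):
    f=manip.read_state();R=cv2.Rodrigues(f["orientation"])[0]
    p=f["ee_pos"]+R@np.array(cog_t)
    y=np.degrees(np.arctan2(R[1,1],R[0,1]))
    print("ee",f["ee_pos"].round(4),"cogtop",p.round(4),"gap",f["finger_gap"],"F",np.round(f["contact_force"],1),"yaw",y,"tilt",R[:2,0])
    print("units dx dy",(np.array(hub)-p[:2])/.025,"turn",(hy-(y+cy_off))/10,"underside z",p[2]-.03)
E
python3 - <<'E'
from h import *
for e,o,c in(((.51172,-.2454,.18362),[2.125,.201,-2.124],(.5115,-.2453,.03)),((.38905,.04427,.36601),[2.008,.405,-1.994],(.3898,.0424,.2124)),((.38905,.04427,.36601),[2.008,.405,-1.994],(.3904,.0427,.2124))):
    R=cv2.Rodrigues(np.array(o))[0];print(R[:,0],R.T@(np.array(c)-e))
pred((.4942,.0478),-6.4,[.1536,-.0002,-.0006],60-.2,0)
E
```

```text
[ 2.73605832e-04  2.10636297e-03 -9.99997744e-01] [0.1536198  0.00017109 0.00029896]
[ 6.92234845e-03  3.65019430e-04 -9.99975974e-01] [0.15361082 0.00165159 0.00103933]
[ 6.92234845e-03  3.65019430e-04 -9.99975974e-01] [0.15361508 0.00160918 0.00036987]
ee [0.4898 0.0494 0.3697] cogtop [0.4917 0.0499 0.2161] gap 0.047833666419422396 F [-0.6 -0.4 -1.7] yaw -66.09458637176003 tilt [0.00904024 0.00061396]
units dx dy [ 0.10037676 -0.0846367 ] turn -0.010541362823996713 underside z 0.18613058245327765
```

```bash
python3 -m pendant '[[[0.08,-0.06,-0.8],0],[[0,0,-0.8],0],[[0,0,-0.7],0],[[0,0,0],0],[[0,0,0],0]]'; python3 - <<'E'
from h import *
snap("wrist","pics/w7.png");snap("top","pics/t7.png");snap("side","pics/s7.png")
pred((.4942,.0478),-6.4,[.1536,.0009,.0005],59.8,0)
a=cv2.imread("pics/w7.png")[150:350,220:420];b=cv2.imread("pics/t7.png")[180:280,250:350];c=cv2.imread("pics/s7.png")[170:270,280:380]
r=lambda i,k:cv2.resize(i,(400,400),interpolation=cv2.INTER_CUBIC)
cv2.imwrite("pics/c7.png",np.hstack([r(a,2),r(c,4)]));cv2.imwrite("pics/c7t.png",r(b,4))
E
```

```text
t: 6.7
ee_pos: [0.4885, 0.0473, 0.3138]
orientation: [2.001, 0.42, -1.981]
contact_force: [-0.2, -0.8, -2.0]
finger_gap: 0.0478
ee [0.4888 0.0473 0.3136] cogtop [0.4903 0.0464 0.16  ] gap 0.04796252848420524 F [-0.7 -0.5 -1.9] yaw -66.10374516989064 tilt [0.01046471 0.00034823]
units dx dy [0.15692272 0.05716752] turn -0.009625483010935377 underside z 0.13000990830630352
```

View pics/c7.png

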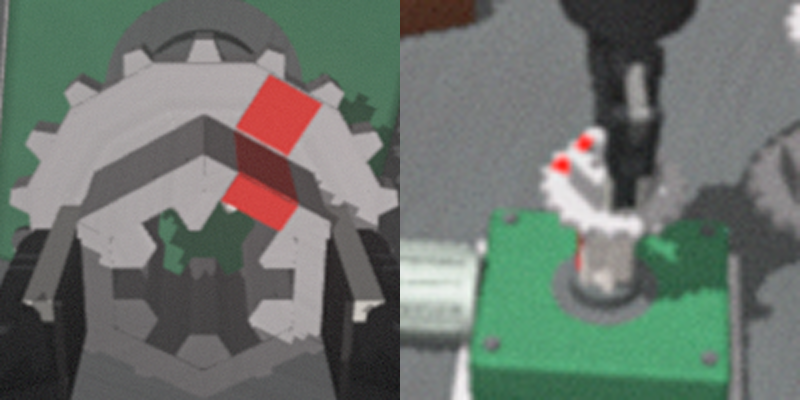

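View pics/c7t.png

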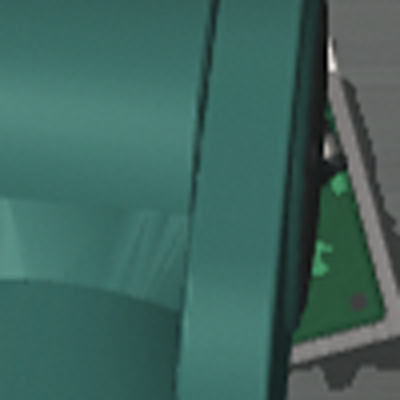

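```bash
python3 -m pendant '[[[0.16,0.06,-0.2],0],[[0,0,-0.16],0],[[0,0,0],0],[[0,0,0],0],[[0,0,0],0]]'; python3 - <<'E'
from h import *
pred((.4942,.0478),-6.4,[.1536,.0009,.0005],59.8,0)
E
```

```text
t: 7.48
ee_pos: [0.4933, 0.049, 0.3044]
orientation: [2.002, 0.419, -1.98]
contact_force: [0.6, 1.9, -1.9]
finger_gap: 0.0475
ee [0.4933 0.049  0.3044] cogtop [0.4949 0.048  0.1508] gap 0.04749206039984546 F [ 0.6  1.9 -1.9] yaw -66.0950776296978 tilt [0.01102485 0.00032986]
units dx dy [-0.02607845 -0.00867001] turn -0.010492237030219976 underside z 0.12081032593670979
```

```bash
python3 -m pendant '[[[-0.02,-0.01,-0.2],0],[[0,0,-0.2],0],[[0,0,0],0],[[0,0,0],0],[[0,0,0],0]]'; python3 - <<'E'
from h import *
pred((.4942,.0478),-6.4,[.1536,.0009,.0005],59.8,0)
E
```

```text
t: 8.1
ee_pos: [0.4926, 0.0487, 0.2937]
orientation: [2.002, 0.419, -1.98]
contact_force: [-0.2, 0.7, -2.3]
finger_gap: 0.0478
ee [0.4926 0.0487 0.2937] cogtop [0.4942 0.0477 0.1401] gap 0.047791260408359126 F [-0.2  0.7 -2.3] yaw -66.09742839985836 tilt [0.01093076 0.00032953]
units dx dy [-0.0007402   0.00258518] turn -0.01025716001416388 underside z 0.11008893690138741
```

```bash
python3 -m pendant '[[[0,0,-0.2],0],[[0,0,-0.2],0],[[0,0,0],0],[[0,0,0],0],[[0,0,0],0]]'; python3 - <<'E'
from h import *
pred((.4942,.0478),-6.4,[.1536,.0009,.0005],59.8,0)
E
```

```text
t: 8.72
ee_pos: [0.4926, 0.0487, 0.283]
orientation: [2.002, 0.419, -1.98]
contact_force: [-0.2, -0.2, -3.0]
finger_gap: 0.0475
ee [0.4926 0.0487 0.283 ] cogtop [0.4942 0.0478 0.1294] gap 0.04753251429093868 F [-0.2 -0.2 -3. ] yaw -66.09487800744861 tilt [0.01091913 0.00035787]
units dx dy [-0.00135692  0.00163808] turn -0.010512199255138377 underside z 0.09936942773752877
```

```bash
python3 -m pendant '[[[0,0,-0.35],0],[[0,0,-0.35],0],[[0,0,-0.3],0],[[0,0,-0.2],0],[[0,0,0],0]]'; python3 - <<'E'
from h import *
pred((.4942,.0478),-6.4,[.1536,.0009,.0005],59.8,0)
E
```

```text
t: 9.35
ee_pos: [0.4925, 0.0487, 0.2504]
orientation: [2.001, 0.42, -1.981]
contact_force: [-0.3, -0.4, -2.1]
finger_gap: 0.0477
ee [0.4925 0.0487 0.2504] cogtop [0.4939 0.0477 0.0968] gap 0.04771199684552024 F [-0.3 -0.4 -2.1] yaw -66.0988974984513 tilt [0.01014562 0.00033886]
units dx dy [0.01113611 0.00287863] turn -0.010110250154870392 underside z 0.06678976298214681
```

```bash
python3 -m pendant '[[[0,0,-0.08],0],[[0,0,-0.08],0],[[0,0,-0.08],0],[[0,0,0],0],[[0,0,0],0]]'; python3 - <<'E'
from h import *
pred((.4942,.0478),-6.4,[.1536,.0009,.0005],59.8,0)
E
```

```text
t: 9.98
ee_pos: [0.4927, 0.0488, 0.2459]
orientation: [2.003, 0.419, -1.978]
contact_force: [0.4, 0.4, -2.3]
finger_gap: 0.0476
ee [0.4927 0.0488 0.2459] cogtop [0.4945 0.0478 0.0923] gap 0.04760477819953483 F [ 0.4  0.4 -2.3] yaw -66.09428776240159 tilt [0.01272152 0.00036197]
units dx dy [-0.01283167  0.00010864] turn -0.010571223759840542 underside z 0.06232054103838644
```

```bash
python3 -m pendant '[[[0,0,-0.05],0],[[0,0,-0.05],0],[[0,0,0],0],[[0,0,0],0],[[0,0,0],0]]'; python3 - <<'E'
from h import *
pred((.4942,.0478),-6.4,[.1536,.0009,.0005],59.8,0)
snap("side","pics/s8.png");crop("pics/s8.png",270,150,120,130,5,"pics/s8c.png")
E
```

```text
t: 10.6
ee_pos: [0.4924, 0.0488, 0.2458]
orientation: [2.005, 0.418, -1.975]
contact_force: [-1.8, -0.2, 1.4]
finger_gap: 0.0477
ee [0.4924 0.0488 0.2458] cogtop [0.4946 0.0478 0.0922] gap 0.04766574073756041 F [-1.8 -0.2  1.4] yaw -66.0985531385075 tilt [0.01483305 0.00021764]
units dx dy [-0.015431    0.00020223] turn -0.01014468614924997 underside z 0.062221451798750854
```

View pics/s8c.png

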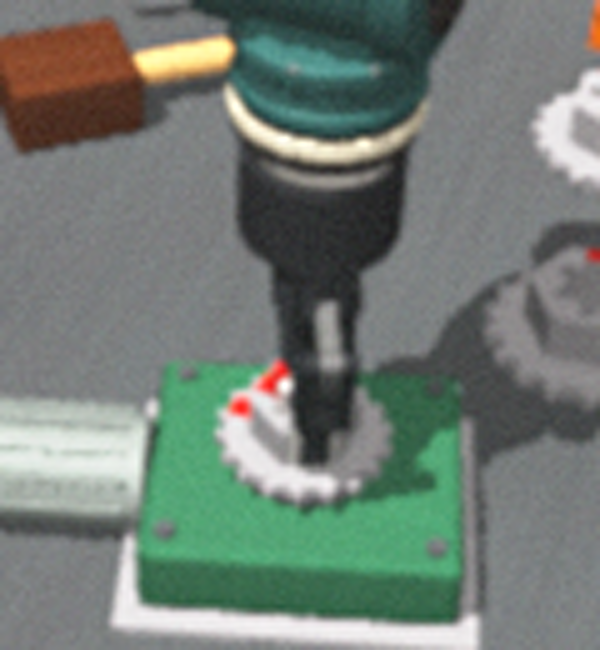

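```bash
python3 -m pendant '[[[0,0,0],0],[[0,0,0],0],[[0,0,0],0],[[0,0,0.3],0],[[0,0,1],0]]' -1; python3 - <<'E'
from h import *
pred((.4942,.0478),-6.4,[.1536,.0009,.0005],59.8,0)
E
```

```text
t: 11.28
ee_pos: [0.4924, 0.0488, 0.2782]
orientation: [2.003, 0.419, -1.978]
contact_force: [0.0, -0.3, 0.4]
finger_gap: 0.0855
ee [0.4924 0.0488 0.2782] cogtop [0.4942 0.0478 0.1246] gap 0.08547730718271057 F [ 0.  -0.3  0.4] yaw -66.09620849986253 tilt [0.01274261 0.00044267]
units dx dy [-0.00185918 -0.00097233] turn -0.01037915001374703 underside z 0.09458435602134543
```

```bash
python3 -m pendant '[[[0,0,1],0],[[0,0,0.6],0.7],[[0,0.8,0],0.9],[[0,1,0],0.9],[[-0.1,1,0],0.9]]'; python3 -m pendant '[[[-0.1,1,0],0.9],[[-0.1,1,0],0.8],[[-0.1,1,-0.2],0],[[-0.1,1,-0.2],0],[[0,0.6,0],0]]'; python3 - <<'E'
from h import *
snap("wrist","pics/w9.png");pred((.4942,.0478),-6.4,[.1536,.0009,.0005],0,0)
E
```

```text
t: 11.9
ee_pos: [0.4904, 0.1194, 0.3241]
orientation: [1.615, 0.9, -1.582]
contact_force: [-0.1, -0.6, 0.4]
finger_gap: 0.0856
t: 12.52
ee_pos: [0.4798, 0.2387, 0.3168]
orientation: [1.399, 1.09, -1.363]
contact_force: [-0.1, 0.4, -0.6]
finger_gap: 0.0852
ee [0.48   0.2396 0.3169] cogtop [0.4831 0.2412 0.1634] gap 0.08521314900569578 F [-1.2  1.  -0.1] yaw -13.467773025534921 tilt [0.01542583 0.01472214]
units dx dy [ 0.44353417 -7.73637306] turn 0.706777302553492 underside z 0.13336892317150525
```

View pics/w9.png

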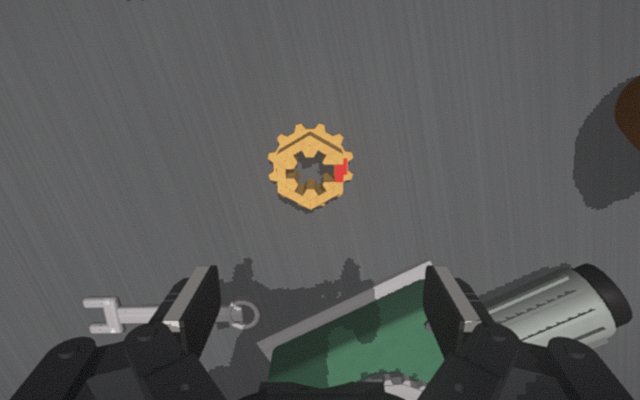

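```bash
python3 - <<'E'
from h import *
crop("pics/w9.png",260,115,105,105,7,"pics/w9c.png")
E
```

```text
(no output)
```

View pics/w9c.png

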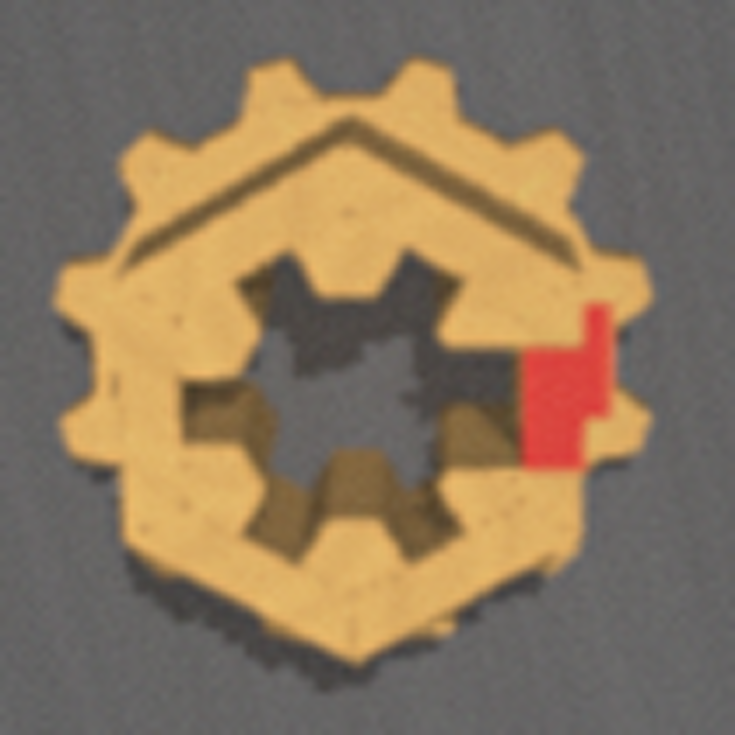

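```bash
python3 - <<'E'
from h import *
W=load("pics/w9.png")
q=np.array([(522,408),(436,548),(272,548),(182,411),(264,268),(436,267)])/7+[260,115]-.4
a=[0,-60,-120,-180,-240,-300]
x=[.478,.254,-.22]
print(fitcog(W,q,a,.0182,.03,x));print(fitcog(W,q,a,.0182,.03,x+[.03]))
print(tri([(W,q.mean(0)),(load("pics/top0.png"),(218.6,240.6)),(load("pics/side0.png"),(307.4,317))]))
E
```

```text
(array([ 0.47880264,  0.25630612, -0.23144188]), np.float64(-13.260643210778257), np.float64(0.6712075633272434))
(array([ 0.47834255,  0.25489478, -0.2314424 ,  0.02417445]), np.float64(-13.260672486599256), np.float64(0.2679641054931494))
(array([0.47831208, 0.25502691, 0.02195606]), [np.float64(0.000486941921700509), np.float64(0.0010769328807295768), np.float64(0.001297243940307282)])
```

```bash
python3 -m pendant '[[[-0.18,0.58,-0.7],0.02],[[0,0,-1],0],[[0,0,-1],0],[[0,0,-0.9],0],[[0,0,0],0]]'; python3 - <<'E'
from h import *
snap("wrist","pics/w10.png");pred((.4786,.2556),-13.3,[.1536,0,0],0,0)
crop("pics/w10.png",250,150,150,150,4,"pics/w10c.png")
W=load("pics/w10.png")
im=cv2.imread("pics/w10c.png")
for c,col in(((.4786,.2556),(0,255,0)),):
    a=np.radians(-13.3+60*np.arange(6))
    for r,z in((.0182,.03),(.0245/np.cos(np.pi/6),.03)):
        aa=a if r<.02 else a+np.pi/6
        for u in proj(W,np.c_[c[0]+r*np.cos(aa),c[1]+r*np.sin(aa),np.full(6,z)]):
            cv2.circle(im,tuple(int(v) for v in (u-[250,150])*4+2),3,col,-1)
cv2.imwrite("pics/w10d.png",im)
E
```

```text
t: 13.2
ee_pos: [0.4767, 0.2535, 0.2271]
orientation: [1.399, 1.091, -1.357]
contact_force: [1.0, -0.3, 1.1]
finger_gap: 0.0852
ee [0.4771 0.2537 0.2281] cogtop [0.4802 0.2561 0.0746] gap 0.08574436369282583 F [ 0.6 -0.2  0.2] yaw -13.298015144313611 tilt [0.02032719 0.01569786]
units dx dy [-0.0648544  -0.01864871] turn -0.00019848556863895085 underside z 0.04456362007739059
```

View pics/w10d.png

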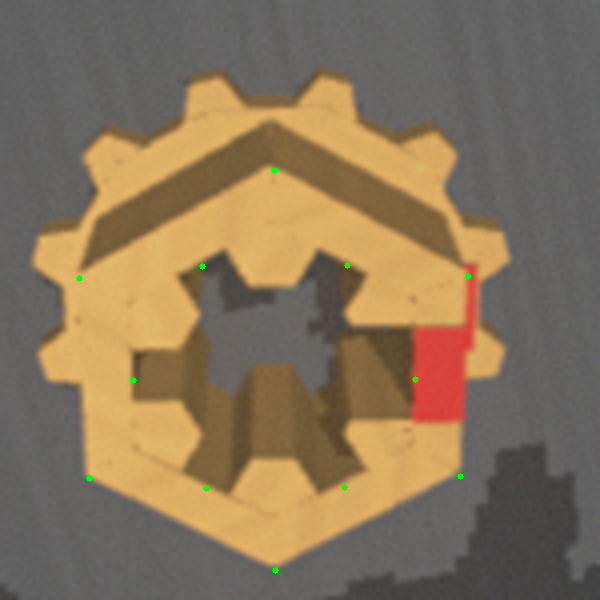

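```bash
python3 -m pendant '[[[-0.07,0,-0.6],0],[[0,0,-0.6],0],[[0,0,-0.4],0],[[0,0,-0.05],0],[[0,0,0],0]]'; python3 - <<'E'
from h import *
pred((.4785,.2560),-13.3,[.1536,0,0],0,0)
E
```

```text
t: 13.88
ee_pos: [0.4772, 0.2536, 0.1891]
orientation: [1.405, 1.088, -1.351]
contact_force: [-0.2, 0.4, -0.0]
finger_gap: 0.0858
ee [0.4772 0.2536 0.1891] cogtop [0.4811 0.2563 0.0356] gap 0.08579182054169356 F [-0.2  0.4 -0. ] yaw -13.339081454329346 tilt [0.02540975 0.0172918 ]
units dx dy [-0.1041632  -0.01096053] turn 0.003908145432934518 underside z 0.0055705422443921015
```

```bash
python3 -m pendant '[[[-0.1,0,0.8],0],[[0,0,1],0],[[0,0,1],0],[[0,0,0],0],[[0,0,0],0]]'; python3 - <<'E'
from h import *
pred((.4785,.2560),-13.3,[.1536,0,0],0,0)
E
```

```text
t: 14.5
ee_pos: [0.4746, 0.2537, 0.2621]
orientation: [1.405, 1.087, -1.35]
contact_force: [-0.8, -0.1, 0.0]
finger_gap: 0.0856
ee [0.4746 0.2537 0.2621] cogtop [0.4787 0.2564 0.1086] gap 0.08558418939415184 F [-0.8 -0.1  0. ] yaw -13.333740595906434 tilt [0.02641794 0.01766698]
units dx dy [-0.00815937 -0.01455071] turn 0.003374059590643341 underside z 0.07857671876298764
```

```bash
python3 -m pendant '[[[0.8,0,0],0],[[0.8,0,0],0],[[0,0,0],0],[[0,0,0],0],[[0,0,0],0]]'; python3 - <<'E'
from h import *
pred((.4785,.2560),-13.3,[.1536,0,0],0,0)
E
python3 -m pendant '[[[-0.3,0,0],0],[[-0.3,0,0],0],[[-0.3,0,0],0],[[-0.3,0,0],0],[[-0.3,0,0],0]]'; python3 - <<'E'
from h import *
pred((.4785,.2560),-13.3,[.1536,0,0],0,0)
E
```

```text
t: 15.12
ee_pos: [0.5135, 0.2534, 0.2588]
orientation: [1.401, 1.09, -1.355]
contact_force: [0.1, 0.3, 0.4]
finger_gap: 0.0857
ee [0.5135 0.2534 0.2588] cogtop [0.5167 0.2559 0.1053] gap 0.08570115634115821 F [0.1 0.3 0.4] yaw -13.303957084203404 tilt [0.02110422 0.01603088]
units dx dy [-1.5290455   0.00554007] turn 0.00039570842034031273 underside z 0.0752675647808558
t: 15.75
ee_pos: [0.4724, 0.2535, 0.2591]
orientation: [1.401, 1.09, -1.354]
contact_force: [-0.4, -1.4, -0.5]
finger_gap: 0.0858
ee [0.4724 0.2535 0.2591] cogtop [0.4756 0.2559 0.1055] gap 0.08579358050073821 F [-0.4 -1.4 -0.5] yaw -13.271027184143025 tilt [0.02100194 0.01611376]
units dx dy [0.11644264 0.00235892] turn -0.0028972815856976196 underside z 0.0755117685053526
```

```bash
python3 -m pendant '[[[1,-1,0],0],[[1,-1,0],0],[[0,0,0],0],[[0,0,0],0],[[-0.3,0.3,0],0]]'; python3 -m pendant '[[[-0.3,0.3,0],0],[[-0.3,0.3,0],0],[[-0.3,0.3,0],0],[[-0.3,0.3,0],0],[[-0.3,0.3,0],0]]'; python3 - <<'E'
from h import *
pred((.4785,.2560),-13.3,[.1536,0,0],0,0)
E
```

```text
t: 16.38
ee_pos: [0.5133, 0.2108, 0.2593]
orientation: [1.4, 1.091, -1.353]
contact_force: [-0.3, 0.9, -0.3]
finger_gap: 0.0853
t: 17.0
ee_pos: [0.4713, 0.2525, 0.2595]
orientation: [1.398, 1.093, -1.352]
contact_force: [0.6, -0.0, 0.5]
finger_gap: 0.0854
ee [0.4713 0.2525 0.2595] cogtop [0.4744 0.255  0.1059] gap 0.08539640504495022 F [ 0.6 -0.   0.5] yaw -13.047821695531178 tilt [0.02017179 0.01669862]
units dx dy [0.16228975 0.03814412] turn -0.02521783044688224 underside z 0.07593492936619817
```

```bash
python3 -m pendant '[[[0.16,0.04,-0.4],-0.025],[[0,0,-0.5],0],[[0,0,-0.5],0],[[0,0,-0.5],0],[[0,0,-0.4],0]]'; python3 - <<'E'
from h import *
pred((.4785,.2560),-13.3,[.1536,0,0],0,0)
E
```

```text
t: 17.62
ee_pos: [0.4755, 0.2535, 0.1976]
orientation: [1.401, 1.091, -1.356]
contact_force: [-0.3, 1.4, -0.2]
finger_gap: 0.0852
ee [0.4755 0.2535 0.1976] cogtop [0.4786 0.256  0.0441] gap 0.08518423960133238 F [-0.3  1.4 -0.2] yaw -13.32086487040025 tilt [0.01999896 0.01632331]
units dx dy [-0.00462995 -0.00076099] turn 0.00208648704002492 underside z 0.014074912344585938
```

```bash
python3 -m pendant '[[[0,0,-0.2],0],[[0,0,-0.2],0],[[0,0,-0.1],0],[[0,0,0],0],[[0,0,0],0]]'; python3 - <<'E'
from h import *
pred((.4785,.2560),-13.3,[.1536,0,0],0,0)
E
python3 -m pendant '[[[0,0,0],0],[[0,0,0],0],[[0,0,0],0],[[0,0,0],0],[[0,0,0],0]]' 1 60; python3 - <<'E'
from h import *
snap("wrist","pics/w11.png");pred((.4785,.2560),-13.3,[.1536,0,0],0,0)
E
```

```text
t: 18.25
ee_pos: [0.4757, 0.2534, 0.1841]
orientation: [1.401, 1.091, -1.356]
contact_force: [-0.9, -0.9, 0.5]
finger_gap: 0.0853
ee [0.4757 0.2534 0.1841] cogtop [0.4787 0.2559 0.0305] gap 0.08525636316365581 F [-0.9 -0.9  0.5] yaw -13.329593577848136 tilt [0.01988823 0.01629394]
units dx dy [-0.00980735  0.00200671] turn 0.0029593577848135767 underside z 0.0005010649795837152
t: 18.88
ee_pos: [0.4758, 0.2535, 0.1848]
orientation: [1.402, 1.09, -1.355]
contact_force: [0.6, -0.3, 0.1]
finger_gap: 0.0476
ee [0.4758 0.2535 0.1848] cogtop [0.479  0.256  0.0313] gap 0.04797891951258429 F [-0.  -0.5  0.9] yaw -13.328755068583298 tilt [0.0209573  0.01663448]
units dx dy [-0.02122683 -0.00149461] turn 0.002875506858329757 underside z 0.0012606270555645671
```

View pics/w11.png

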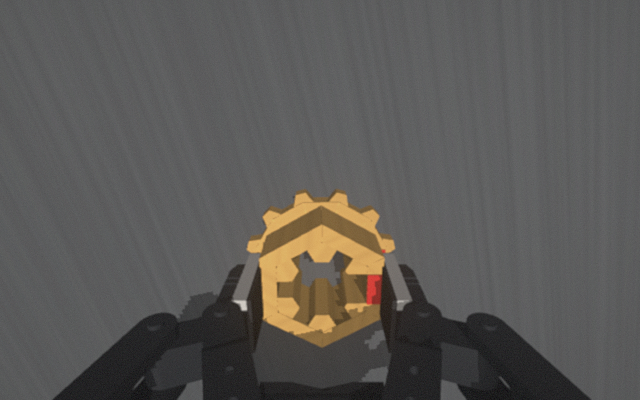

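```bash
python3 -m pendant '[[[0,0,0.5],0],[[0,0,0.9],0],[[0,0,0.9],0],[[0,0,0.9],0],[[0,-0.5,0.9],0]]'; python3 -m pendant '[[[0.1,-0.9,0.9],0],[[0.1,-0.9,0.9],0],[[0.1,-0.9,0.3],0.2],[[0.1,-0.9,0],0.2],[[0.1,-0.9,0],0.2]]'; python3 - <<'E'
from h import *
pred((.4942,.0481),-6.4,[.1549,0,0],0,0)
E
```

```text
t: 19.55
ee_pos: [0.4747, 0.2409, 0.2916]
orientation: [1.399, 1.092, -1.357]
contact_force: [0.0, 0.1, -2.2]
finger_gap: 0.0476
t: 20.18
ee_pos: [0.4863, 0.1256, 0.3514]
orientation: [1.323, 1.149, -1.274]
contact_force: [0.6, -0.1, -1.9]
finger_gap: 0.0475
ee [0.4863 0.1256 0.3514] cogtop [0.4896 0.1285 0.1966] gap 0.04751102256105482 F [ 0.6 -0.1 -1.9] yaw -6.997271011394278 tilt [0.02093013 0.01871501]
units dx dy [ 0.18512942 -3.216611  ] turn 0.059727101139427766 underside z 0.16659988111498952
```

```bash
python3 -m pendant '[[[0.1,-0.7,0],0.06],[[0.05,-0.8,0],0],[[0,-0.8,0],0],[[0,-0.5,0],0],[[0,0,0],0]]'; python3 - <<'E'
from h import *
pred((.4942,.0481),-6.4,[.1549,0,0],0,0)
E
```

```text
t: 20.8
ee_pos: [0.4892, 0.0523, 0.3546]
orientation: [1.317, 1.153, -1.266]
contact_force: [-0.3, 0.2, -1.9]
finger_gap: 0.0474
ee [0.4892 0.0523 0.3546] cogtop [0.4927 0.0552 0.1998] gap 0.047356937984554745 F [-0.3  0.2 -1.9] yaw -6.44719524857089 tilt [0.02236304 0.01893609]
units dx dy [ 0.06127175 -0.28469726] turn 0.004719524857088953 underside z 0.16979241178239746
```

```bash
python3 -m pendant '[[[0.06,-0.28,-0.4],0],[[0,0,-0.5],0],[[0,0,-0.5],0],[[0,0,-0.3],0],[[0,0,0],0]]'; python3 - <<'E'
from h import *
pred((.4942,.0481),-6.4,[.1549,0,0],0,0)
snap("wrist","pics/w12.png");snap("side","pics/s12.png")
a=cv2.imread("pics/w12.png")[150:350,220:420];c=cv2.imread("pics/s12.png")[170:270,280:380]
r=lambda i:cv2.resize(i,(400,400),interpolation=cv2.INTER_CUBIC)
cv2.imwrite("pics/c12.png",np.hstack([r(a),r(c)]))
E
```

```text
t: 21.42
ee_pos: [0.4903, 0.0463, 0.3083]
orientation: [1.315, 1.156, -1.266]
contact_force: [0.1, 0.5, -2.3]
finger_gap: 0.0478
ee [0.4903 0.0463 0.3083] cogtop [0.4935 0.0493 0.1535] gap 0.047760368933452826 F [ 0.1  0.5 -2.3] yaw -6.356216374575364 tilt [0.02050442 0.01945951]
units dx dy [ 0.02889962 -0.04837574] turn -0.004378362542463599 underside z 0.12345605460701212
```

View pics/c12.png

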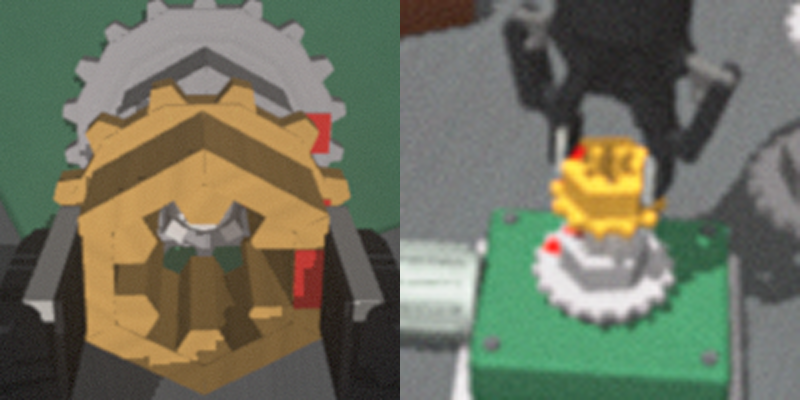

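```bash
python3 -m pendant '[[[0.03,-0.05,-0.2],0],[[0,0,-0.2],0],[[0,0,0],0],[[0,0,0],0],[[0,0,0],0]]'; python3 - <<'E'
from h import *
pred((.4942,.0481),-6.4,[.1549,0,0],0,0)
E
```

```text
t: 22.15
ee_pos: [0.4916, 0.0449, 0.2991]
orientation: [1.316, 1.154, -1.264]
contact_force: [0.1, -0.2, -2.7]
finger_gap: 0.048
ee [0.4916 0.0449 0.2991] cogtop [0.4952 0.0479 0.1442] gap 0.04802906338831661 F [ 0.1 -0.2 -2.7] yaw -6.363337462078704 tilt [0.0231301  0.01926169]
units dx dy [-0.03962083  0.00987417] turn -0.003666253792129659 underside z 0.11424060171898107
```

```bash
python3 -m pendant '[[[-0.03,0,-0.15],0],[[0,0,-0.15],0],[[0,0,0],0],[[0,0,0],0],[[0,0,0],0]]'; python3 - <<'E'
from h import *
pred((.4942,.0481),-6.4,[.1549,0,0],0,0)
E
```

```text
t: 22.78
ee_pos: [0.4908, 0.0449, 0.2911]
orientation: [1.316, 1.153, -1.264]
contact_force: [0.0, 0.6, -1.5]
finger_gap: 0.0475
ee [0.4908 0.0449 0.2911] cogtop [0.4944 0.0479 0.1363] gap 0.04754511050706294 F [ 0.   0.6 -1.5] yaw -6.363461003019725 tilt [0.0232325 0.0192726]
units dx dy [-0.00816911  0.00969907] turn -0.0036538996980275407 underside z 0.10627227616119561
```

```bash
python3 -m pendant '[[[0,0,-0.15],0],[[0,0,-0.15],0],[[0,0,-0.1],0],[[0,0,0],0],[[0,0,0],0]]'; python3 - <<'E'
from h import *
pred((.4942,.0481),-6.4,[.1549,0,0],0,0)
E
```

```text
t: 23.4
ee_pos: [0.4908, 0.0449, 0.2803]
orientation: [1.316, 1.154, -1.264]
contact_force: [-0.3, -0.2, -1.7]
finger_gap: 0.0476
ee [0.4908 0.0449 0.2803] cogtop [0.4944 0.0479 0.1255] gap 0.04763121506754017 F [-0.3 -0.2 -1.7] yaw -6.361778419836071 tilt [0.02310568 0.01923136]
units dx dy [-0.00715669  0.00950815] turn -0.0038221580163929404 underside z 0.09547989877719537
```

```bash
python3 -m pendant '[[[0,0,-0.08],0],[[0,0,-0.06],0],[[0,0,-0.04],0],[[0,0,0],0],[[0,0,0],0]]'; python3 - <<'E'
from h import *
pred((.4942,.0481),-6.4,[.1549,0,0],0,0)
E
```

```text
t: 24.02
ee_pos: [0.4908, 0.0449, 0.277]
orientation: [1.317, 1.152, -1.263]
contact_force: [-0.1, 0.5, -2.2]
finger_gap: 0.048
ee [0.4908 0.0449 0.277 ] cogtop [0.4946 0.0479 0.1221] gap 0.047962543220316296 F [-0.1  0.5 -2.2] yaw -6.357865445076684 tilt [0.02481291 0.01913238]
units dx dy [-0.01618297  0.009217  ] turn -0.004213455492331608 underside z 0.09213821251561366
```

```bash
python3 -m pendant '[[[0,0,-0.05],0],[[0,0,-0.05],0],[[0,0,-0.03],0],[[0,0,0],0],[[0,0,0],0]]'; python3 - <<'E'
from h import *
pred((.4942,.0481),-6.4,[.1549,0,0],0,0)
snap("wrist","pics/w13.png");snap("side","pics/s13.png")
a=cv2.imread("pics/w13.png")[150:350,220:420];c=cv2.imread("pics/s13.png")[170:270,280:380]
r=lambda i:cv2.resize(i,(400,400),interpolation=cv2.INTER_CUBIC)
cv2.imwrite("pics/c13.png",np.hstack([r(a),r(c)]))
E
```

```text
t: 24.65
ee_pos: [0.4903, 0.045, 0.2769]
orientation: [1.318, 1.15, -1.26]
contact_force: [0.3, -0.0, -0.1]
finger_gap: 0.0477
ee [0.4903 0.045  0.2769] cogtop [0.4946 0.0479 0.1221] gap 0.047661120445525396 F [ 0.3 -0.  -0.1] yaw -6.3472434806441065 tilt [0.02760789 0.01876605]
units dx dy [-0.01519376  0.00642533] turn -0.005275651935589387 underside z 0.09213271143641469
```

View pics/c13.png

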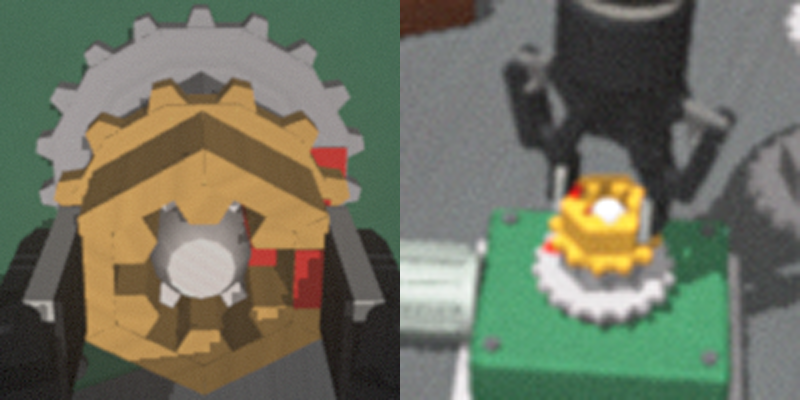

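```bash
python3 -m pendant '[[[0,0,0],0],[[0,0,0],0],[[0,0,0],0],[[0,0,0.3],0],[[0,0,0.8],0]]' -1; python3 -m pendant '[[[0,0,0.8],0],[[0,0,1],0],[[-0.6,0,0.6],0],[[-0.8,0,0],0],[[-0.8,-0.2,0],0]]'; python3 -m pendant '[[[-0.8,-0.8,0],0],[[-0.5,-1,0],0],[[0,-1,0],0],[[0,-1,0],0],[[0,-1,0],0]]';  python3 - <<'E'
from h import *
snap("wrist","pics/w14.png");snap("side","pics/s14.png");snap("top","pics/t14.png")
r=lambda i:cv2.resize(i,(400,400),interpolation=cv2.INTER_CUBIC)
cv2.imwrite("pics/c14.png",np.hstack([r(cv2.imread("pics/t14.png")[180:280,255:355]),r(cv2.imread("pics/s14.png")[180:280,280:380])]))
E
```

```text
t: 25.38
ee_pos: [0.4902, 0.045, 0.3044]
orientation: [1.317, 1.152, -1.262]
contact_force: [0.2, -0.2, 0.9]
finger_gap: 0.0854
t: 26.0
ee_pos: [0.4326, 0.0401, 0.3689]
orientation: [1.318, 1.15, -1.26]
contact_force: [-0.6, -1.0, -0.8]
finger_gap: 0.0859
t: 26.62
ee_pos: [0.3923, -0.0806, 0.3696]
orientation: [1.315, 1.152, -1.258]
contact_force: [0.9, -0.2, -0.3]
finger_gap: 0.0854
```

View pics/c14.png

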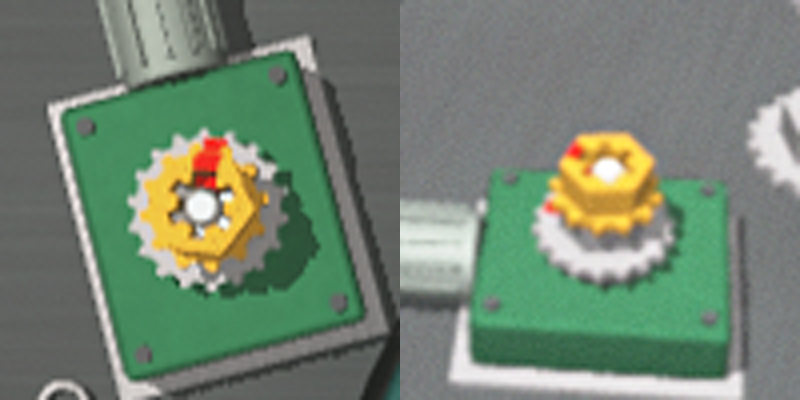

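View pics/t14.png

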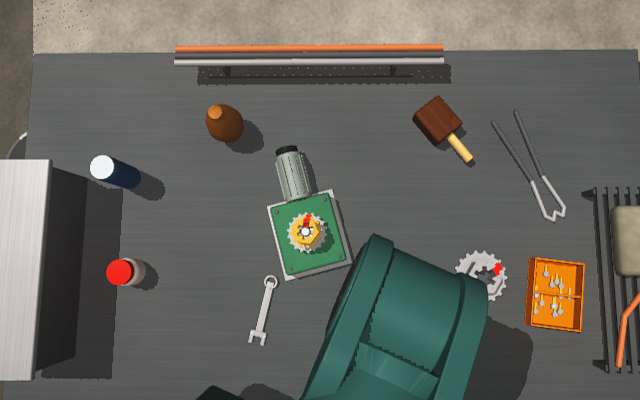

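```bash
python3 - <<'E'
from h import *
out=[]
for n,x,y in(("s14",310,190),("t14",265,195)):
    W=load(f"pics/{n}.png");im=cv2.imread(f"pics/{n}.png")[y:y+75,x:x+75]
    im=cv2.resize(im,None,fx=5,fy=5,interpolation=cv2.INTER_CUBIC);im0=im.copy()
    def poly(r,z,k,off,col):
        a=np.radians(-6.4+off)+np.arange(k)*2*np.pi/k
        u=(proj(W,np.c_[.4942+r*np.cos(a),.048+r*np.sin(a),np.full(k,z)])-[x,y])*5+2
        cv2.polylines(im,[u.round().astype(int)],True,col,1)
    poly(.0245/np.cos(np.pi/6),.122,6,30,(255,0,0))
    poly(.0345,.100,60,0,(0,255,0)); poly(.0445,.070,60,0,(255,0,255))
    out.append(np.hstack([im,im0]))
cv2.imwrite("pics/v14.png",np.vstack(out)[:,:])
cv2.imwrite("pics/v14.png",cv2.resize(np.vstack(out),(600,600)))
E
```

```text
(no output)
```

View pics/v14.png

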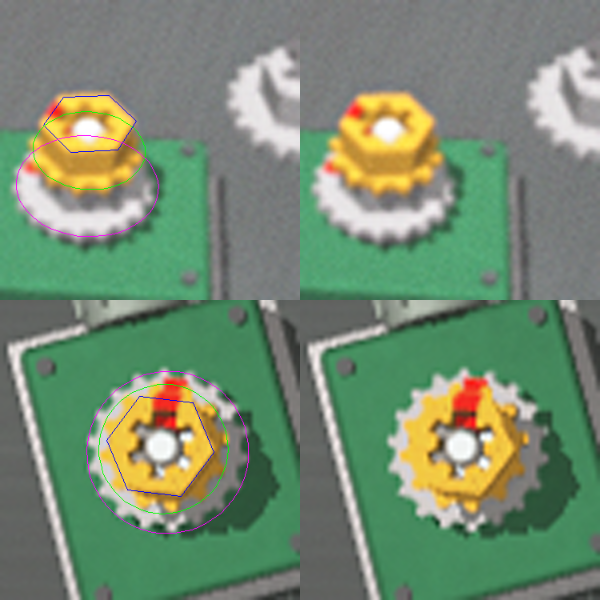

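```bash
python3 -m pendant '[[[0,0,0],0],[[0,0,0],0],[[0,0,0],0],[[0,0,0],0],[[0,0,0],0]]'; python3 -c "
from workcell import manip
print(manip.hand_in())"
```

```text
t: 27.4
ee_pos: [0.3917, -0.0785, 0.3696]
orientation: [1.315, 1.153, -1.258]
contact_force: [0.4, -0.3, -0.3]
finger_gap: 0.0852
the job is handed in; nothing more can be done
None
```

Both cogs are on the hub, and I handed the job in at about 27 s of the 56 s allowed. I gripped the smallest steel cog, turned it to the hub's red spline and lowered it until it met the shoulder. I then did the same with the brass cog until it met the steel cog's collar. Each was still in the grip when it touched down.

**Seating:** Going by the grip height, the undersides were at about 62.2 mm for the steel cog and 92.1 mm for the brass. The expected heights are 62 and 92 mm. In both cases the lowering stopped there and the cog's weight came off the wrist.

**Final pictures:** The model outlines fit both cogs in the side and top views to within the camera calibration, and the red marks line up. The vase and wooden block are at the same pixels as at the start, and the open gripper is well clear.

**What disagreed:**
- The wrist camera's estimate of the cogs' height was about 5 mm low when left free.
- My two estimates of where the steel cog sat in the grip differed by about 1.4 mm. I aimed between them, and it went on with no sideways force beyond about 2 N.
- The tool had tilted by up to about 2° by the end, and one attempt to undo this had little effect. I saw no effect on the fit.

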